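# Fill the spice caddy and stack the emptied tray

### The job

Gather all the black-capped spice jars into the wooden four-place caddy, one standing upright and fully down in each place, and leave the red-capped jars where they stand. When the caddy is full, take the white two-place tray that has been emptied and stack it squarely on the other white tray, so that its pads sit down in the pockets below.

Things in the scene. Friction and masses are not known exactly. Their poses are not given: they have to be found in the camera images.
- caddy: wooden caddy, too heavy to shift, light with a dark foot, 70 mm (its x) by 250 mm (its y), 34 mm tall. Origin at the centre of its underside, z up. Four round pockets in a row, 48 mm in diameter and 26 mm deep (floor 8 mm above the origin), centred at x = 0 and y = -87, -29, +29 and +87 mm. One of them already holds a black-capped jar.
- tray_used: white two-place tray, 60 mm (its x) by 120 mm (y), 40 mm tall, 160 g; origin: centre of underside. Round pockets 48 mm wide, 26 mm deep (floor 14 mm above origin) at y = -29 and +29 mm. Stands on two pads, 39 mm wide, 4 mm high, under the pockets; stacked on a like tray, long sides aligned, they enter its pockets, origin 36 mm above its. At the start it holds one black-capped jar.
- tray_empty: white two-place tray, 60 mm (its x) by 120 mm (y), 40 mm tall, 160 g; origin: centre of underside. Round pockets 48 mm wide, 26 mm deep (floor 14 mm above origin) at y = -29 and +29 mm. Stands on two pads, 39 mm wide, 4 mm high, under the pockets; stacked on a like tray, long sides aligned, they enter its pockets, origin 36 mm above its. It is empty at the start and is the one to stack on.
- jar_home: a round glass spice jar with a black screw cap, 41 mm in diameter, 105 mm tall, 110 g, standing upright; origin at the centre of its underside, z up. It already stands in the caddy and stays there.
- jar_tray: a round glass spice jar with a black screw cap, 41 mm in diameter, 105 mm tall, 110 g, standing upright; origin at the centre of its underside, z up. At the start it stands in a pocket of tray_used.
- jar_a: a round glass spice jar with a black screw cap, 41 mm in diameter, 105 mm tall, 110 g, standing upright; origin at the centre of its underside, z up. At the start it stands loose on the worktop.
- jar_b: a round glass spice jar with a black screw cap, 41 mm in diameter, 105 mm tall, 110 g, standing upright; origin at the centre of its underside, z up. At the start it stands loose on the worktop.
- red_a: a look-alike spice jar with a red cap, 45 mm in diameter, 106 mm tall, standing loose on the worktop; it is to be left where it is. Origin at the centre of its underside.
- red_b: a look-alike spice jar with a red cap, 45 mm in diameter, 106 mm tall, standing loose on the worktop; it is to be left where it is. Origin at the centre of its underside.
Not all that is in view belongs to the job. What is shaped like the jar_a but purple or yellow is not meant.

How it is judged:
By the outcome, as a careful person would: the job done as asked, in the order asked, and still so for the second after the job is handed in, with the robot touching nothing.
It also fails if it takes over 99 s, if anything falls off the work surface, if the arm or the gripper's body presses on something with over 40 N, if the wrist force passes 120 N, or if a joint passes its speed limit or range.

### The arm

A 6-joint arm with a two-finger parallel gripper is mounted at the origin on a cart in front of the work surface, level with it; the furniture and walls round the work are solid. World frame = base frame: x ahead of the robot, y to its left, z up, the work surface at z = 0. Lengths are in m, angles in rad, forces in N, time in s.
With the tool pointing down it reaches from about 0.275 to 0.75 m from the base axis. Payload 10.2 kg.
Tool frame: the origin (TCP) lies at the centre of the arm's flange, where the gripper is bolted on; the fingertips stand 173 mm ahead of it and the grasp point (between the pads) lies 155 mm ahead of it; z points along the fingers, y is the line along which they close (so a half turn about z gives the same grasp; the last joint's range is limited). The gripper opens to 85 mm and grips with 20 to 120 N. Pads are 22 mm wide; open, the fingers measure 114 mm over their backs; the gripper's body (76 mm by 85 mm) begins 54 mm behind the grasp point. The pads swing forward as they close: fully open they stand 13 mm farther back than shut.
Start: joints at [-1.384, 0.313, 1.498, -0, 1.331, -0.223], TCP at [0.209, -0.482, 0.405] pointing down, gripper open.
Joint ranges: [-2.94, 2.94], [-0.97, 2.17], [0.19, 2.56], [-1.23, 4.37], [0.02, 3.11], [-2.88, 2.88]. Speed limits (rad/s): [2.39, 2.39, 3.01, 3.14, 3.14, 3.14].

### API

Orientations are given as a unit quaternion [x, y, z, w].
In Python, from plant import bot gives the robot as it stands.
- The arm moves only by the shell command python3 -m inch 'ROWS' [FORCE]. ROWS is JSON, a list that holds one entry, the list of rows, each a list of 7 numbers: the turn, a rotation vector about the tool's x, y, z in degrees, then the shift along the tool's x, y, z in m, then the closure, from 0 (fully open) to 1 (shut). A call has 1 to 10 rows; each row shifts and turns the commanded pose from where the row before left it, along the tool's axes as they then stand; what a row does not reach is not made up. A row lasts 1/8 s, in which the tool goes at most 62.5 mm and 10.7 degrees, less where a joint would pass 70% of its speed; a pose out of reach is approached as far as the arm can. A call is refused whole if a number of a shift passes 0.0625 or a number of a turn 10.7, either way. A call with a gripper value outside its range is refused whole. The fingers move at their own pace and stop on an object; FORCE is the grip in N (left out, the last holds). Time passes only in rows, so rows that do not move let the fingers close. It gives the time, the measured TCP pose, the force, the opening and the grip force at its end, in the units of the state.
- bot.observe(): the state, without advancing time (a new reading comes with each control period).
- bot.capture(name): name is "scene" or "side" or "wrist"; returns the picture (400x640x3 uint8, red, green, blue); there is no depth.
- bot.camera_info(name): a dict with "intrinsics" (3x3 intrinsics, pixels), "eye" and "orientation" of the camera in the world. Camera axes: x right, y down, z forward; pixel columns grow to the right and rows downward; lengths in m; the calibration is good to about 2 mm. A picture is of the moment at which its call begins: read the wrist's pose just before it. camera_info takes no time and is no camera call; for the wrist camera it gives the pose at the moment of the call.
- bot.hand_in(): hands the job in; it is judged then, once.
The state is a dict: "time": time; "qpos": joint angles; "qvel": joint speeds; "joint_efforts": joint torques, N m; "ee_pos": TCP position; "orientation": TCP orientation; "ft_force": force on the tool from outside, world axes, zero at the start; "torque": the same for the moment, N m; "width": finger opening in m; "grasp_force": force on a finger pad.
Only numpy, scipy, OpenCV 4.12 (cv2) and the standard library are available. Lean on these libraries where they do the work, as an engineer would, in place of code of your own. Each camera call takes 0.05 s, during which the arm holds its last target. There are 200 camera calls.

## Working session

There is one attempt and no reset: what is moved stays moved. The work goes in short steps, Python scripts to look and compute and a shell command to move; the robot and the scene stay as the last step left them, time stands still between calls to the robot, and variables do not carry over. Pictures are saved under pics/ and viewed, at most 14 in all, crops included, and the job is handed in when it is done.

```bash
ls; mkdir -p pics; python3 - <<'E'
from plant import bot
import cv2
for n in ["scene","side"]:
    im=bot.capture(n); cv2.imwrite(f"pics/{n}0.png",im[:,:,::-1])
    print(n,bot.camera_info(n))
s=bot.observe(); print(s)
E
```

```text
pics
scene {'intrinsics': array([[449.23334286,   0.        , 324.46819128],
       [  0.        , 449.23334286, 196.65719922],
       [  0.        ,   0.        ,   1.        ]]), 'eye': array([-0.21261145,  0.55279893,  0.5768769 ]), 'orientation': array([-0.39108917,  0.76605349, -0.45133506,  0.23771404])}
side {'intrinsics': array([[483.87490182,   0.        , 325.82348806],
       [  0.        , 483.87490182, 200.45822008],
       [  0.        ,   0.        ,   1.        ]]), 'eye': array([ 0.54402593, -0.95972176,  0.38676613]), 'orientation': array([ 0.81746005, -0.02063427,  0.01016297, -0.57552586])}
{'time': 0.1, 'qpos': array([-1.38440417e+00,  3.13384370e-01,  1.49833375e+00, -2.85583919e-05,
        1.33104347e+00, -2.23432133e-01]), 'qvel': array([-0.00125615,  0.0005821 , -0.00189242,  0.00053781, -0.00122666,
       -0.00053971]), 'joint_efforts': array([ 3.11490337e-03, -4.12899756e+01, -2.60140300e+01, -7.86721353e-05,
        3.07418239e-03, -5.57658581e-06]), 'ee_pos': array([ 0.20915017, -0.48150401,  0.40420745]), 'orientation': array([ 9.79078006e-01,  2.03484439e-01, -3.04270088e-06, -5.84623533e-04]), 'ft_force': array([ 0.01646966, -0.48345361,  0.50545477]), 'torque': array([ 0.01611021, -0.05452596,  0.00128297]), 'grasp_force': 0.0, 'width': 0.08528361205725853}
```

View pics/scene0.png

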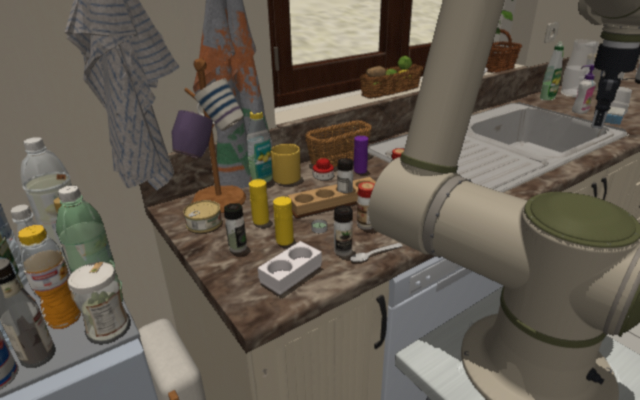

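View pics/side0.png

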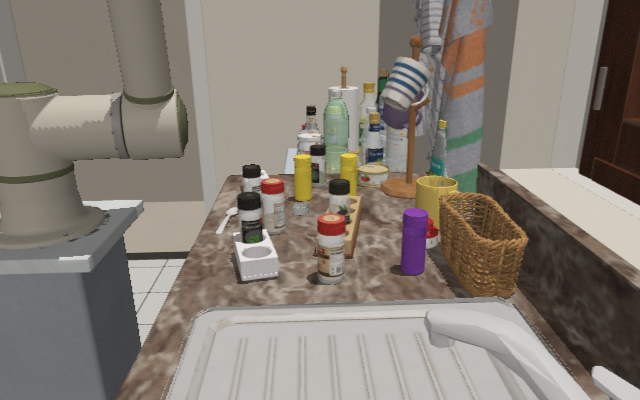

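Scene: tray_empty (290,268); black caps at (234,211), (343,213) and, in the caddy, (345,165); red caps (367,188) and (398,155); yellow and purple distractors. Side: tray_used with its jar at (250,225), other black caps (252,172), (318,150), and home (340,187); red caps (272,187), (331,225).

```bash
cat > h.py <<'E'
import numpy as np, cv2
from scipy.spatial.transform import Rotation as R
from plant import bot
def ray(ci,p):
    K=ci["intrinsics"]; d=np.linalg.inv(K)@[p[0],p[1],1.]
    return np.array(ci["eye"]),R.from_quat(ci["orientation"]).apply(d)
def hit(ci,p,z):
    e,d=ray(ci,p); return (e+d*(z-e[2])/d[2])[:2].round(4)
def proj(ci,P):
    c=R.from_quat(ci["orientation"]).inv().apply(np.array(P)-ci["eye"]); q=ci["intrinsics"]@c; return (q[:2]/q[2]).round(1)
E
python3 - <<'E'
from h import *
a=bot.camera_info("scene"); b=bot.camera_info("side"); w=bot.camera_info("wrist")
print("wrist",w)
for n,p,z in [("blk1",(234,208),.105),("blk2",(344,210),.105),("home",(345,162),.113),("red1",(366,186),.106),("red2",(398,152),.106),("emptyL",(280,268),.04),("emptyR",(301,256),.04)]: print(n,hit(a,p,z))
for n,p,z in [("trayjar",(249,197),.119),("blk2",(252,169),.105),("blk1",(318,148),.105),("home",(340,183),.113),("redA",(272,184),.106),("redB",(331,220),.106),("trayhole",(259,253),.04),("cadNear",(350,248),.034),("cadFar",(352,198),.034)]: print(n,hit(b,p,z))
im=bot.capture("wrist"); cv2.imwrite("pics/w0.png",im[:,:,::-1])
E
```

```text
wrist {'intrinsics': array([[333.10941842,   0.        , 317.47974764],
       [  0.        , 333.10941842, 202.88813964],
       [  0.        ,   0.        ,   1.        ]]), 'eye': array([ 0.28390029, -0.44991222,  0.37358802]), 'orientation': array([ 0.82554462, -0.54141565, -0.08723885,  0.13317117])}
blk1 [0.5664 0.2368]
blk2 [0.4219 0.0564]
home [ 0.5977 -0.0826]
red1 [ 0.4762 -0.049 ]
red2 [ 0.5762 -0.2443]
emptyL [0.4076 0.223 ]
emptyR [0.4162 0.1691]
trayjar [ 0.4481 -0.1875]
blk2 [0.4307 0.0333]
blk1 [0.5759 0.2118]
home [ 0.6075 -0.1018]
redA [ 0.4795 -0.0774]
redB [ 0.5815 -0.2669]
trayhole [ 0.465 -0.24 ]
cadNear [ 0.6163 -0.2174]
cadFar [0.6442 0.036 ]
```

View pics/w0.png

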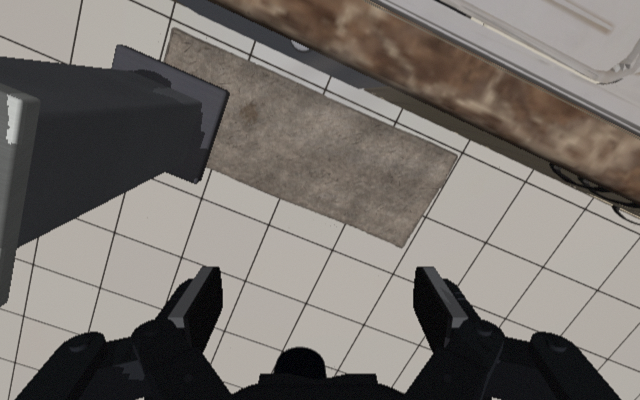

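The wrist view shows only floor and counter edge, so I'll fly over the work for a top-down look.

```bash
python3 -m inch '[[[0,0,0,0.04,-0.033,-0.005,0],[0,0,0,0.04,-0.033,-0.005,0],[0,0,0,0.04,-0.033,-0.005,0],[0,0,0,0.04,-0.033,-0.005,0],[0,0,0,0.04,-0.033,-0.005,0],[0,0,0,0.04,-0.033,-0.005,0],[0,0,0,0.04,-0.033,-0.005,0],[0,0,0,0.04,-0.033,-0.005,0]]]'
python3 -m inch '[[[0,0,8,0,0,0,0],[0,0,8,0,0,0,0],[0,0,7.5,0,0,0,0],[0,0,0,0,0,0,0]]]'
python3 - <<'E'
from h import *
import json,pickle
w=bot.camera_info("wrist"); im=bot.capture("wrist"); cv2.imwrite("pics/w1.png",im[:,:,::-1]); pickle.dump((w,im),open("w1.pkl","wb"))
s=bot.observe(); print(s["time"],s["ee_pos"],s["orientation"],s["qpos"],w["eye"])
E
```

```text
time: 1.15
ee_pos: [0.3979, -0.1102, 0.4448]
orientation: [0.979, 0.203, 0.0, 0.0]
ft_force: [0.4, -0.6, -0.5]
width: 0.0853
grasp_force: 0.0
time: 1.65
ee_pos: [0.3975, -0.1119, 0.4446]
orientation: [1.0, 0.0, -0.0, -0.0]
ft_force: [0.4, -0.4, 0.1]
width: 0.0854
grasp_force: 0.0
1.7 [ 0.3974536  -0.11188896  0.44460913] [ 9.99999321e-01  1.16036761e-03 -8.19707904e-05 -6.68897712e-05] [-5.59946370e-01  3.02086754e-02  1.73090374e+00  2.65070527e-05
  1.38069023e+00  1.00852421e+00] [ 0.47890703 -0.11249907  0.41391203]
```

View pics/w1.png

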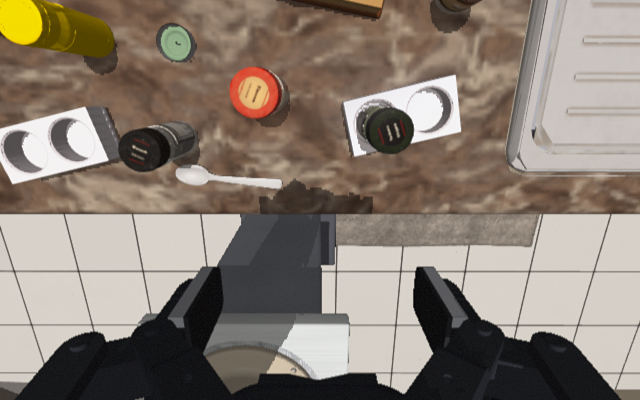

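Wrist view: tray_empty at left (60,145), black jar_b (147,148), red cap (256,92), tray_used with black jar (390,130), caddy cut off at top (345,5). Shift 0.15 m outward to see the rest.

```bash
python3 -m inch '[[[0,0,0,0.05,-0.02,0,0],[0,0,0,0.05,-0.02,0,0],[0,0,0,0.05,-0.02,0,0],[0,0,0,0,0,0,0]]]'
python3 - <<'E'
from h import *
import pickle
w=bot.camera_info("wrist"); im=bot.capture("wrist"); cv2.imwrite("pics/w2.png",im[:,:,::-1]); pickle.dump((w,im),open("w2.pkl","wb"))
s=bot.observe(); print(s["time"],s["ee_pos"],s["qpos"],w)
w=pickle.load(open("w1.pkl","rb"))[0]
for n,p,z in [("jb",(147,149),.105),("red1",(256,92),.106),("trayjar",(390,130),.119),("usedhole",(432,110),.04),("eL",(22,152),.04),("eR",(73,140),.04)]: print(n,hit(w,p,z))
E
```

```text
time: 2.2
ee_pos: [0.5495, -0.0509, 0.443]
orientation: [1.0, 0.002, -0.001, -0.0]
ft_force: [-0.4, -0.6, -0.2]
width: 0.0855
grasp_force: 0.0
2.25 [ 0.54817659 -0.05154202  0.44363533] [-3.06557316e-01  3.46082528e-01  1.35070995e+00 -1.38538029e-04
  1.44670332e+00  1.26106763e+00] {'intrinsics': array([[333.10941842,   0.        , 317.47974764],
       [  0.        , 333.10941842, 202.88813964],
       [  0.        ,   0.        ,   1.        ]]), 'eye': array([ 0.6308734 , -0.05122649,  0.41223901]), 'orientation': array([ 0.69962231, -0.69634604, -0.11292925,  0.11348043])}
jb [0.4291 0.0452]
red1 [ 0.4793 -0.0588]
trayjar [ 0.4481 -0.1758]
usedhole [ 0.4611 -0.2368]
eL [0.4151 0.2195]
eR [0.4285 0.1591]
```

View pics/w2.png

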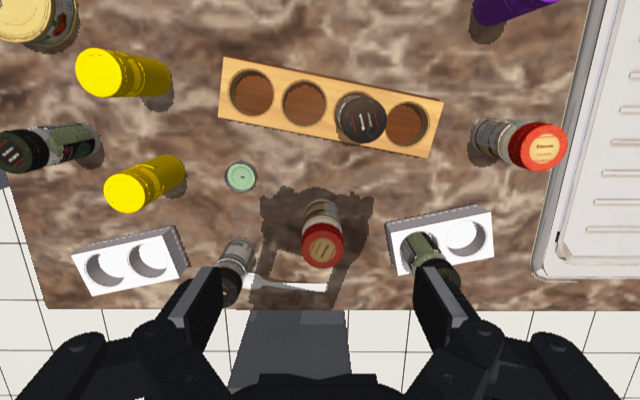

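The view covers everything: caddy (330,108) with pockets at (251,92), (304,103), jar_home (362,116), (407,124); jar_a black cap (14,150); reds (323,245) and (542,145); trays (130,262) and (440,240). Fit rectangles in the plane of the top faces.

```bash
cat > m.py <<'E'
from h import *
def rect(w,mask,seed,z):
    n,l=cv2.connectedComponents(mask.astype(np.uint8)); m=(l==l[seed[1],seed[0]]).astype(np.uint8)
    c=max(cv2.findContours(m,0,1)[0],key=cv2.contourArea)
    P=np.array([hit(w,p[0],z) for p in c],np.float32)
    (cx,cy),(a,b),t=cv2.minAreaRect(P*1000); bx=cv2.boxPoints(((cx,cy),(a,b),t))
    e=max(bx[1]-bx[0],bx[2]-bx[1],key=np.linalg.norm); ang=np.degrees(np.arctan2(e[1],e[0]))%180
    return round(cx,1),round(cy,1),sorted((round(a,1),round(b,1))),round(ang-90,1)
E
python3 - <<'E'
from m import *
import pickle
w,im=pickle.load(open("w2.pkl","rb"))
I=im.astype(int);hsv=cv2.cvtColor(im,cv2.COLOR_RGB2HSV)
print(hsv[70,235],hsv[125,435],hsv[245,150],hsv[245,180],hsv[285,90],hsv[225,440],hsv[265,420])
wood=(hsv[:,:,0]>10)&(hsv[:,:,0]<22)&(hsv[:,:,1]>90)&(hsv[:,:,2]>140)
print("caddy",rect(w,wood,(235,70),.034))
for t in (170,195,215):
  wh=(hsv[:,:,2]>t)&(hsv[:,:,1]<40)
  print(t,"empty",rect(w,wh,(90,285),.04),"used",rect(w,wh,(480,225),.04))
for p in [(251,92),(304,103),(407,124)]: print("pocket",hit(w,p,.034))
print("home",hit(w,(362,117),.113)); print("jar_a",hit(w,(11,150),.105)); print("red",hit(w,(323,245),.106),hit(w,(543,147),.106)); print("lid",hit(w,(241,177),.02))
print("holes e",hit(w,(102,270),.04),hit(w,(150,259),.04),"u",hit(w,(465,236),.04))
print("yellow",hit(w,(120,193),.105),hit(w,(95,72),.105))
s=cv2.resize(im[90:280,0:320],(800,475)); cv2.imwrite("pics/crop1.png",s[:,:,::-1])
E
```

```text
[ 19 127 242] [ 18 130 238] [  0   2 250] [171  17 106] [  0   1 252] [  0   0 252] [36 62 78]
caddy (612.8, -64.8, [63.9, 241.6], np.float32(-11.0))
170 empty (421.5, 189.6, [61.8, 121.0], np.float32(13.3)) used (460.1, -54.0, [512.4, 893.2], np.float32(0.3))
195 empty (421.4, 189.6, [61.3, 120.3], np.float32(13.2)) used (460.2, -55.6, [512.4, 932.8], np.float32(0.3))
215 empty (421.2, 189.5, [61.0, 120.0], np.float32(13.2)) used (460.2, -55.6, [512.4, 934.0], np.float32(0.3))
pocket [0.6305 0.0204]
pocket [ 0.6194 -0.0366]
pocket [ 0.5976 -0.1507]
home [ 0.6103 -0.0902]
jar_a [0.5787 0.2315]
red [ 0.484  -0.0575] [ 0.5839 -0.2584]
lid [0.5328 0.0408]
holes e [0.4163 0.2198] [0.4321 0.1568] u [ 0.4652 -0.2317]
yellow [0.5377 0.1384] [0.6462 0.1401]
```

View pics/crop1.png

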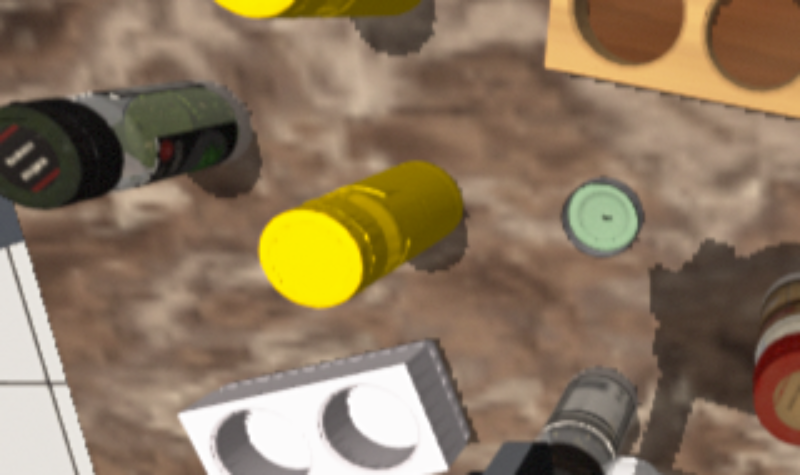

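jar_a (crop 55,150) carries a black cap, so do jar_b and the tray jar; the similar yellow jars at (145,185),(120,75) and the purple one are not meant. Rectangles and pocket spacing (174 mm) agree with the given sizes. Now to jar_tray, with fingers closing across the caddy.

```bash
cat > go.py <<'E'
import sys
from h import *
def go(x,y,z,psi):
    s=bot.observe(); r=R.from_quat(s["orientation"]); X=r.as_matrix()[:,0]
    p=np.degrees(np.arctan2(X[1],X[0])); d=r.inv().apply(np.array([x,y,z])-s["ee_pos"])
    print("t",round(s["time"],2),"at",s["ee_pos"].round(4),"psi",round(p,2),"| shift mm",(d*1000).round(1),"turnz",round(p-psi,2),"| w",round(s["width"],4),"g",round(s["grasp_force"],1),"F",np.round(s["ft_force"],1))
if __name__=="__main__": go(*map(float,sys.argv[1:]))
E
cat > look.py <<'E'
# wrist look at a black cap top at height z: ellipse centre in world
import sys,pickle
from h import *
def cap(z,name,seed):
    w=bot.camera_info("wrist"); im=bot.capture("wrist"); cv2.imwrite(f"pics/{name}.png",im[:,:,::-1]); pickle.dump((w,im),open(name+".pkl","wb"))
    print("expected px",proj(w,[*seed,z])); return w,im
if __name__=="__main__": cap(float(sys.argv[1]),sys.argv[2],(float(sys.argv[3]),float(sys.argv[4])))
E
python3 -m inch '[[[0,0,0,-0.0333,0.0415,0.028,0],[0,0,0,-0.0333,0.0415,0.028,0],[0,0,0,-0.0333,0.0415,0.028,0],[0,0,-9.9,0,0,0,0],[0,0,-9.9,0,0,0,0],[0,0,-9.9,0,0,0,0],[0,0,-9.9,0,0,0,0],[0,0,-9.9,0,0,0,0],[0,0,-9.9,0,0,0,0],[0,0,-9.9,0,0,0,0]]]' >/dev/null
python3 -m inch '[[[0,0,-9.9,0,0,0,0],[0,0,0,0,0,0,0]]]' >/dev/null
python3 go.py .448 -.176 .244 79; python3 look.py .119 w3 .448 -.176
```

```text
t 3.75 at [ 0.4467 -0.1766  0.3611] psi 79.1 | shift mm [  0.9   1.2 117.1] turnz 0.1 | w 0.0856 g 0.0 F [ 1.2 -0.6  1. ]
expected px [317.8 215.6]
```

View pics/w3.png

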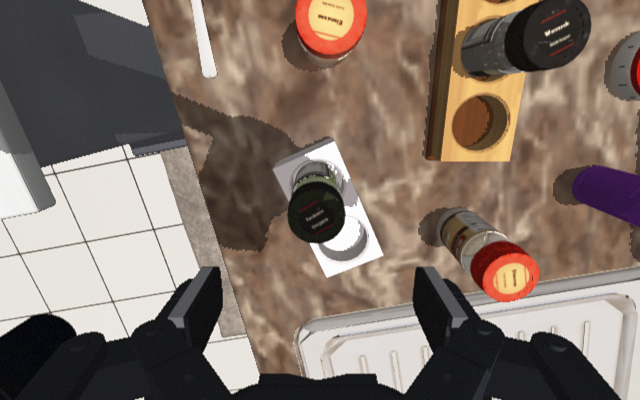

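The cap top is at (319,216), 1 px from expectation and centred between the fingers (317). Descend, grip, lift.

```bash

python3 -m inch '[[[0,0,0,0.0003,0.0004,0.039,0],[0,0,0,0.0003,0.0004,0.039,0],[0,0,0,0.0003,0.0004,0.039,0],[0,0,0,0,0,0,0],[0,0,0,0,0,0,0.6],[0,0,0,0,0,0,0.7],[0,0,0,0,0,0,0.7],[0,0,0,0,0,0,0.7]]]' 40
python3 go.py .448 -.176 .36 79
```

```text
time: 4.8
ee_pos: [0.4491, -0.1759, 0.2449]
orientation: [0.771, 0.637, 0.0, 0.001]
ft_force: [-1.7, -0.3, 7.2]
width: 0.04
grasp_force: 40.4
t 4.8 at [ 0.4491 -0.1759  0.2449] psi 79.17 | shift mm [  -0.4   -0.9 -115.1] turnz 0.17 | w 0.04 g 40.4 F [-1.7 -0.3  7.2]
```

```bash

python3 -m inch '[[[0,0,0,0,0,-0.02,0.7],[0,0,0,0,0,-0.045,0.7],[0,0,0,0,0,-0.05,0.7],[0,0,0,0,0,0,0.7]]]'
python3 go.py .5973 -.1504 .36 79;
```

```text
time: 5.3
ee_pos: [0.4491, -0.1758, 0.3623]
orientation: [0.771, 0.637, 0.001, 0.004]
ft_force: [0.3, -0.3, -1.1]
width: 0.0401
grasp_force: 40.3
t 5.3 at [ 0.4491 -0.1758  0.3623] psi 79.18 | shift mm [ 52.8 140.7   3.1] turnz 0.18 | w 0.0401 g 40.3 F [ 0.3 -0.3 -1.1]
```

```bash

python3 -m inch '[[[0,0,0,0.008,0.02,0,0.7],[0,0,0,0.015,0.04,0,0.7],[0,0,0,0.017,0.046,0,0.7],[0,0,0,0.0128,0.0347,0.003,0.7],[0,0,0,0,0,0,0.7],[0,0,0,0,0,0,0.7]]]'
python3 go.py .5973 -.1504 .26 79; python3 look.py .034 w4 .5973 -.1504
```

```text
time: 6.05
ee_pos: [0.5966, -0.1504, 0.3549]
orientation: [0.771, 0.637, -0.0, -0.001]
ft_force: [-0.3, 0.8, -1.4]
width: 0.04
grasp_force: 40.5
t 6.05 at [ 0.5966 -0.1504  0.3549] psi 79.17 | shift mm [ 0.1  0.9 94.9] turnz 0.17 | w 0.04 g 40.5 F [-0.3  0.8 -1.4]
expected px [317.9 185.8]
```

View pics/w4.png

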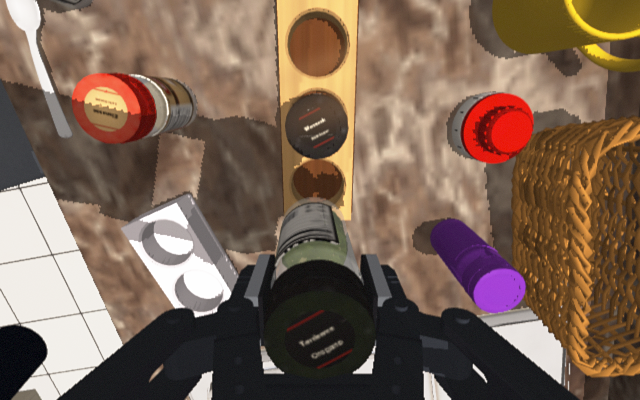

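Jar_tray hangs upright at (318,300) above the pocket seen at (318,186), which is where it was projected. Check the caddy along its length and my hold of the jar, using the next pocket's rim at (318,43).

```bash
python3 - <<'E'
from m import *
import pickle
w,im=pickle.load(open("w4.pkl","rb")); hsv=cv2.cvtColor(im,cv2.COLOR_RGB2HSV)
print("pred p29",proj(w,[.6192,-.0365,.034]),"home cap",proj(w,[.6082,-.0935,.113]),"end",proj(w,[.6137-.189*.125,-.065-.982*.125,.034]))
wood=((hsv[:,:,0]>10)&(hsv[:,:,0]<24)&(hsv[:,:,1]>70)&(hsv[:,:,2]>170)).astype(np.uint8)
for r in (20,43,90,150,200): 
    c=np.where(wood[r,250:400])[0]+250; print(r,c.min(),c.max())
hole=(1-wood)[0:90,275:360]; n,l,st,ce=cv2.connectedComponentsWithStats(hole); 
for i in range(1,n):
    if st[i,4]>300: print(st[i],ce[i]+[275,0])
e=s=bot.observe(); t=R.from_quat(s["orientation"])
gp=s["ee_pos"]+t.apply([0,0,.155])
for z in (.030,.105): print("held jar proj", proj(w,gp+t.apply([0,0,.075-z])))
E
```

```text
pred p29 [318.1  44.7] home cap [318.  129.9] end [317.7 224.9]
20 277 378
43 255 383
90 269 393
150 338 368
200 343 399
[  12    9   62   68 3143] [317.2328985   43.06999682]
held jar proj [316.  244.3]
held jar proj [315.2 339. ]
```

```bash

python3 -m inch '[[[0,0,0,0.001,0.0009,0.02,0.7],[0,0,0,0,0,0.03,0.7],[0,0,0,0,0,0.03,0.7],[0,0,0,0,0,0.02,0.7],[0,0,0,0,0,0.006,0.7],[0,0,0,0,0,0,0.7]]]'
python3 go.py .5973 -.1494 .2389 79
```

```text
time: 6.85
ee_pos: [0.5979, -0.1497, 0.2503]
orientation: [0.771, 0.637, 0.0, 0.0]
ft_force: [0.2, -0.5, 0.1]
width: 0.0404
grasp_force: 40.5
t 6.85 at [ 0.5979 -0.1497  0.2503] psi 79.16 | shift mm [ 0.2 -0.6 11.4] turnz 0.16 | w 0.0404 g 40.5 F [ 0.2 -0.5  0.1]
```

Base is 11 mm above the floor, already 15 mm inside the pocket with no side force. Finish, release, rise.

```bash

python3 -m inch '[[[0,0,0,0,0,0.005,0.7],[0,0,0,0,0,0.005,0.7],[0,0,0,0,0,0.001,0.7],[0,0,0,0,0,0,0.7]]]'
python3 -m inch '[[[0,0,0,0,0,0,0.4],[0,0,0,0,0,0,0],[0,0,0,0,0,0,0],[0,0,0,0,0,0,0],[0,0,0,0,0,-0.03,0],[0,0,0,0,0,-0.05,0],[0,0,0,0,0,-0.05,0],[0,0,0,0,0,0,0]]]'
python3 go.py .429 .045 .37 79
```

```text
time: 7.35
ee_pos: [0.5981, -0.1495, 0.2388]
orientation: [0.771, 0.637, 0.0, 0.0]
ft_force: [-0.1, 0.0, 1.3]
width: 0.0402
grasp_force: 39.9
time: 8.35
ee_pos: [0.5982, -0.1495, 0.3729]
orientation: [0.771, 0.637, 0.002, 0.004]
ft_force: [0.0, -0.6, -0.7]
width: 0.0859
grasp_force: 0.0
t 8.35 at [ 0.5982 -0.1495  0.3729] psi 79.19 | shift mm [ 159.3 -202.7    1.1] turnz 0.19 | w 0.0859 g 0.0 F [ 0.  -0.6 -0.7]
```

```bash

python3 -m inch '[[[0,0,0,0.0319,-0.0405,0.002,0],[0,0,0,0.0319,-0.0405,0.002,0],[0,0,0,0.0319,-0.0405,0.002,0],[0,0,0,0.0319,-0.0405,0.002,0],[0,0,0,0.0319,-0.0405,0.002,0],[0,0,0,0,0,0,0],[0,0,0,0,0,0,0]]]' >/dev/null
python3 go.py .429 .045 .230 79; python3 look.py .105 w5 .429 .045
python3 - <<'E'
import cv2; im=cv2.imread("pics/w5.png"); cv2.imwrite("pics/w5c.png",im[100:300,160:480])
E
```

```text
t 9.22 at [0.4294 0.045  0.3584] psi 79.19 | shift mm [ -0.   -0.4 128.4] turnz 0.19 | w 0.0856 g 0.0 F [0.3 0.2 0.4]
expected px [315.8 211.2]
```

View pics/w5c.png

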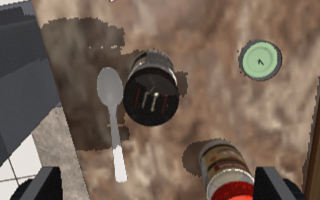

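Cap face of jar_b centred at full-frame (313,199), 12 px from the expected (316,211), so about 8 mm farther along tool x. Red jar and spoon are clear of the fingers.

```bash
python3 - <<'E'
from h import *
import pickle
w,im=pickle.load(open("w5.pkl","rb"))
v=cv2.cvtColor(im,cv2.COLOR_RGB2HSV)[:,:,2]
m=(v<75).astype(np.uint8); m[:,:270]=0; m[:,360:]=0; m[:150]=0; m[240:]=0
m=cv2.morphologyEx(m,cv2.MORPH_CLOSE,np.ones((9,9)))
c=max(cv2.findContours(m,0,1)[0],key=cv2.contourArea); print(cv2.boundingRect(c),cv2.fitEllipse(c))
x,y,ww,hh=cv2.boundingRect(c); 
b=(x+ww/2,y+hh-ww/2*0.97); print("face",b,hit(w,b,.105), hit(w,(313,199),.105))
import go; X=hit(w,b,.105); go.go(X[0],X[1],.23,79)
E
```

```text
(270, 151, 77, 89) ((305.67669677734375, 192.14620971679688), (71.89917755126953, 84.6805648803711), 24.289691925048828)
face (308.5, 202.655) [0.4252 0.0523] [0.4288 0.0543]
t 9.28 at [0.4296 0.0447 0.3584] psi 79.15 | shift mm [  6.6  -5.7 128.4] turnz 0.15 | w 0.0854 g 0.0 F [ 0.8 -0.  -1.1]
```

```bash

python3 -m inch '[[[0,0,0,0.0092,-0.0029,0.02,0],[0,0,0,0,0,0.045,0],[0,0,0,0,0,0.045,0],[0,0,0,0,0,0.018,0],[0,0,0,0,0,0,0],[0,0,0,0,0,0,0.6],[0,0,0,0,0,0,0.7],[0,0,0,0,0,0,0.7],[0,0,0,0,0,0,0.7]]]' 40
python3 -m inch '[[[0,0,0,0,0,-0.02,0.7],[0,0,0,0,0,-0.045,0.7],[0,0,0,0,0,-0.05,0.7],[0,0,0,0,0,-0.01,0.7],[0,0,0,0,0,0,0.7]]]'
python3 go.py .6194 -.0355 .37 79
```

```text
time: 10.4
ee_pos: [0.4281, 0.0548, 0.2314]
orientation: [0.771, 0.637, 0.0, 0.0]
ft_force: [-1.8, -0.5, 6.6]
width: 0.04
grasp_force: 39.4
time: 11.02
ee_pos: [0.4278, 0.0548, 0.3556]
orientation: [0.771, 0.637, 0.0, 0.0]
ft_force: [0.6, 0.1, -2.1]
width: 0.0401
grasp_force: 40.5
t 11.03 at [0.4278 0.0548 0.3556] psi 79.18 | shift mm [-52.7 205.1 -14.3] turnz 0.18 | w 0.0401 g 40.5 F [ 0.6  0.1 -2.1]
```

```bash

python3 -m inch '[[[0,0,0,-0.005,0.02,-0.004,0.7],[0,0,0,-0.0115,0.045,-0.004,0.7],[0,0,0,-0.013,0.051,-0.002,0.7],[0,0,0,-0.0125,0.0485,0,0.7],[0,0,0,-0.0105,0.0405,0,0.7],[0,0,0,0,0,0,0.7],[0,0,0,0,0,0,0.7]]]'
python3 go.py .6194 -.0355 .2394 79; python3 look.py .034 w6 .6194 -.0355
python3 - <<'E'
from h import *
import pickle
w,im=pickle.load(open("w6.pkl","rb")); print("p87",proj(w,[.6303,.0214,.034]))
s=bot.observe(); t=R.from_quat(s["orientation"]); gp=s["ee_pos"]+t.apply([0,0,.155]); print("cap",proj(w,gp+t.apply([0,0,-.03])))
cv2.imwrite("pics/w6c.png",im[0:400,160:480,::-1])
E
```

```text
time: 11.9
ee_pos: [0.6192, -0.0351, 0.364]
orientation: [0.771, 0.637, -0.001, -0.001]
ft_force: [0.4, 0.9, -1.1]
width: 0.04
grasp_force: 40.9
t 11.9 at [ 0.6192 -0.0351  0.364 ] psi 79.19 | shift mm [ -0.4   0.7 124.6] turnz 0.19 | w 0.04 g 40.9 F [ 0.4  0.9 -1.1]
expected px [317.9 183.7]
p87 [318.  119.6]
cap [315.1 338.6]
```

View pics/w6c.png

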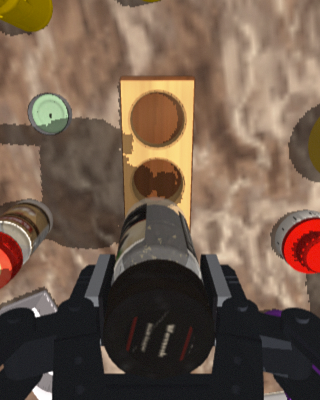

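Pocket +87 rim at crop (157,119) agrees with prediction (318,119.6 full), pocket +29 is below the held jar. Same hold as before, so lower.

```bash

python3 -m inch '[[[0,0,0,-0.0004,0.0005,0.02,0.7],[0,0,0,0,0,0.035,0.7],[0,0,0,0,0,0.035,0.7],[0,0,0,0,0,0.018,0.7],[0,0,0,0,0,0.006,0.7],[0,0,0,0,0,0,0.7]]]'
python3 go.py .6194 -.0355 .2394 79
```

```text
time: 12.7
ee_pos: [0.62, -0.0357, 0.2525]
orientation: [0.771, 0.637, 0.0, 0.0]
ft_force: [0.1, -1.4, -1.0]
width: 0.0398
grasp_force: 40.9
t 12.7 at [ 0.62   -0.0357  0.2525] psi 79.19 | shift mm [ 0.1 -0.7 13.1] turnz 0.19 | w 0.0398 g 40.9 F [ 0.1 -1.4 -1. ]
```

```bash

python3 -m inch '[[[0,0,0,0,0,0.006,0.7],[0,0,0,0,0,0.006,0.7],[0,0,0,0,0,0.001,0.7],[0,0,0,0,0,0,0.7]]]'
python3 -m inch '[[[0,0,0,0,0,0,0.4],[0,0,0,0,0,0,0],[0,0,0,0,0,0,0],[0,0,0,0,0,0,0],[0,0,0,0,0,-0.03,0],[0,0,0,0,0,-0.05,0],[0,0,0,0,0,-0.05,0],[0,0,0,0,0,0,0]]]'
python3 go.py .579 .228 .37 79
```

```text
time: 13.2
ee_pos: [0.6199, -0.0357, 0.2392]
orientation: [0.771, 0.637, -0.0, -0.0]
ft_force: [-2.6, 1.1, 5.3]
width: 0.0402
grasp_force: 39.7
time: 14.2
ee_pos: [0.6201, -0.0357, 0.373]
orientation: [0.771, 0.637, 0.002, 0.003]
ft_force: [-1.0, 0.1, -0.2]
width: 0.0854
grasp_force: 0.0
t 14.2 at [ 0.6201 -0.0357  0.373 ] psi 79.19 | shift mm [251.3 -89.9   2.1] turnz 0.19 | w 0.0854 g 0.0 F [-1.   0.1 -0.2]
```

```bash

python3 -m inch '[[[0,0,0,0.05,-0.018,0,0],[0,0,0,0.05,-0.018,0,0],[0,0,0,0.05,-0.018,0,0],[0,0,0,0.05,-0.018,0,0],[0,0,0,0.0513,-0.018,0.002,0],[0,0,0,0,0,0,0],[0,0,0,0,0,0,0]]]' >/dev/null
python3 go.py .579 .228 .230 79; python3 look.py .105 w7 .579 .228
python3 - <<'E'
import cv2; im=cv2.imread("pics/w7.png"); cv2.imwrite("pics/w7c.png",im[100:300,160:480])
E
```

```text
t 15.07 at [0.5788 0.2276 0.3659] psi 79.18 | shift mm [  0.5   0.3 135.9] turnz 0.18 | w 0.0853 g 0.0 F [-0.4  0.3  0.6]
expected px [316.8 206.9]
```

View pics/w7c.png

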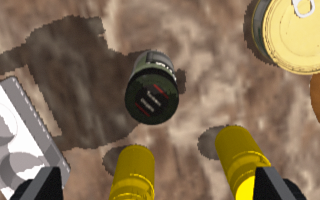

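jar_a's black cap face is at full-frame (312,197); expected (317,207), so correct by +7 mm tool x, −3 mm tool y. Yellow jars (295,265),(398,250) are clear of the fingers.

```bash

python3 -m inch '[[[0,0,0,0.0075,-0.003,0.02,0],[0,0,0,0,0,0.045,0],[0,0,0,0,0,0.045,0],[0,0,0,0,0,0.025,0],[0,0,0,0,0,0,0],[0,0,0,0,0,0,0.6],[0,0,0,0,0,0,0.7],[0,0,0,0,0,0,0.7],[0,0,0,0,0,0,0.7]]]' 40
python3 -m inch '[[[0,0,0,0,0,-0.02,0.7],[0,0,0,0,0,-0.045,0.7],[0,0,0,0,0,-0.05,0.7],[0,0,0,0,0,-0.018,0.7],[0,0,0,0,0,0,0.7]]]'
python3 go.py .6305 .0214 .37 79
```

```text
time: 16.25
ee_pos: [0.5773, 0.236, 0.2329]
orientation: [0.771, 0.637, 0.001, 0.0]
ft_force: [-3.0, -0.7, 5.2]
width: 0.0401
grasp_force: 39.6
time: 16.88
ee_pos: [0.5771, 0.2359, 0.366]
orientation: [0.771, 0.637, 0.001, 0.001]
ft_force: [0.1, -1.2, -2.1]
width: 0.0397
grasp_force: 40.4
t 16.88 at [0.5771 0.2359 0.366 ] psi 79.18 | shift mm [-200.7   92.7   -4. ] turnz 0.18 | w 0.0397 g 40.4 F [ 0.1 -1.2 -2.1]
```

```bash

python3 -m inch '[[[0,0,0,-0.02,0.0092,-0.003,0.7],[0,0,0,-0.044,0.0203,0,0.7],[0,0,0,-0.05,0.0231,0,0.7],[0,0,0,-0.048,0.0222,0,0.7],[0,0,0,-0.0387,0.0179,0,0.7],[0,0,0,0,0,0,0.7],[0,0,0,0,0,0,0.7]]]'
python3 go.py .6305 .0214 .2409 79; python3 look.py .034 w8 .6305 .0214
python3 - <<'E'
from h import *
import pickle
w,im=pickle.load(open("w8.pkl","rb")); print("end",proj(w,[.6137+.189*.125,-.064+.982*.125,.034]))
cv2.imwrite("pics/w8c.png",im[0:400,160:480,::-1])
E
```

```text
time: 17.75
ee_pos: [0.6304, 0.021, 0.3668]
orientation: [0.771, 0.637, -0.001, -0.001]
ft_force: [0.4, -0.2, -0.5]
width: 0.0399
grasp_force: 40.4
t 17.75 at [0.6304 0.021  0.3668] psi 79.15 | shift mm [  0.4   0.2 125.9] turnz 0.15 | w 0.0399 g 40.4 F [ 0.4 -0.2 -0.5]
expected px [317.1 182. ]
end [316.7 141.2]
```

View pics/w8c.png

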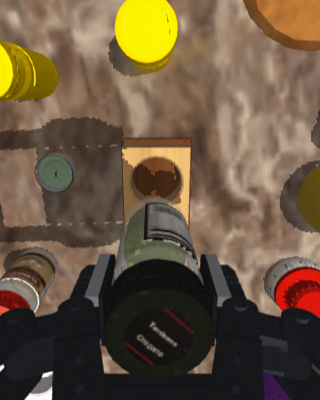

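Pocket rim spans crop columns 130–184, top at row 157: centre ≈ (317,183), predicted (317,182). Lower.

```bash

python3 -m inch '[[[0,0,0,0,0.0002,0.02,0.7],[0,0,0,0,0,0.035,0.7],[0,0,0,0,0,0.035,0.7],[0,0,0,0,0,0.018,0.7],[0,0,0,0,0,0.006,0.7],[0,0,0,0,0,0,0.7]]]'
python3 go.py .6305 .0214 .2409 79
```

```text
time: 18.55
ee_pos: [0.6309, 0.0215, 0.2544]
orientation: [0.771, 0.637, 0.0, 0.0]
ft_force: [-1.2, 0.0, -0.1]
width: 0.0402
grasp_force: 40.4
t 18.55 at [0.6309 0.0215 0.2544] psi 79.2 | shift mm [-0.2 -0.4 13.5] turnz 0.2 | w 0.0402 g 40.4 F [-1.2  0.  -0.1]
```

```bash

python3 -m inch '[[[0,0,0,0,0,0.006,0.7],[0,0,0,0,0,0.006,0.7],[0,0,0,0,0,0.0015,0.7],[0,0,0,0,0,0,0.7]]]'
python3 -m inch '[[[0,0,0,0,0,0,0.4],[0,0,0,0,0,0,0],[0,0,0,0,0,0,0],[0,0,0,0,0,0,0],[0,0,0,0,0,-0.03,0],[0,0,0,0,0,-0.05,0],[0,0,0,0,0,-0.05,0],[0,0,0,0,0,-0.02,0]]]'
python3 go.py .456 -.205 .40 104
```

```text
time: 19.05
ee_pos: [0.6307, 0.0213, 0.2408]
orientation: [0.771, 0.637, -0.0, -0.0]
ft_force: [-4.4, 0.7, 5.7]
width: 0.0401
grasp_force: 39.7
time: 20.05
ee_pos: [0.6307, 0.0214, 0.3937]
orientation: [0.771, 0.637, 0.002, 0.002]
ft_force: [-0.2, -0.7, 0.1]
width: 0.0854
grasp_force: 0.0
t 20.05 at [0.6307 0.0214 0.3937] psi 79.19 | shift mm [-255.1 -129.    -7. ] turnz -24.81 | w 0.0854 g 0.0 F [-0.2 -0.7  0.1]
```

```bash

python3 -m inch '[[[0,0,0,-0.0425,-0.0215,-0.001,0],[0,0,0,-0.0425,-0.0215,-0.001,0],[0,0,0,-0.0425,-0.0215,-0.001,0],[0,0,0,-0.0425,-0.0215,-0.001,0],[0,0,0,-0.0425,-0.0215,-0.001,0],[0,0,0,-0.0425,-0.0215,-0.001,0],[0,0,-8.3,0,0,0,0],[0,0,-8.3,0,0,0,0],[0,0,-8.3,0,0,0,0],[0,0,0,0,0,0,0]]]' >/dev/null
python3 go.py .456 -.205 .40 104; python3 look.py .04 w9 .456 -.205
python3 - <<'E'
from m import *
import pickle
w,im=pickle.load(open("w9.pkl","rb")); hsv=cv2.cvtColor(im,cv2.COLOR_RGB2HSV)
n=proj(w,[.456,-.205,.04]).astype(int)
for t in (170,200,225):
    wh=(hsv[:,:,2]>t)&(hsv[:,:,1]<40); print(t,rect(w,wh,n,.04))
E
```

```text
t 21.3 at [ 0.4561 -0.2049  0.3963] psi 104.0 | shift mm [-0.  -0.1 -3.7] turnz 0.0 | w 0.0858 g 0.0 F [-0.1  1.5 -0.3]
expected px [316.8 176.1]
170 (485.3, -269.0, [448.7, 801.4], np.float32(-76.1))
200 (485.3, -269.0, [448.7, 801.4], np.float32(-76.1))
225 (476.6, -271.1, [448.7, 819.3], np.float32(-76.1))
```

View pics/w9.png

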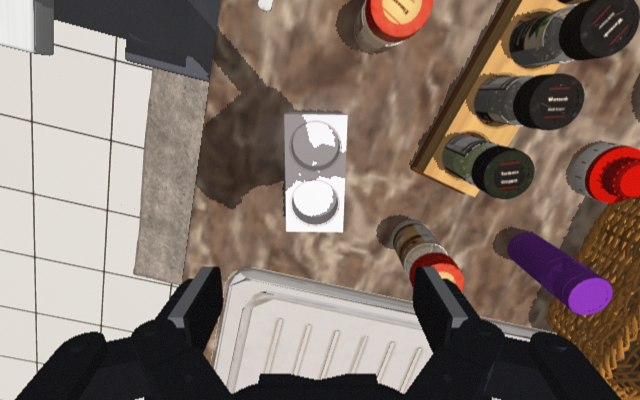

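tray_used, now empty, spans columns 286–347, rows 113–232, partly in shadow; jars stand in three visible caddy pockets (505,170),(545,100),(600,25).

```bash
python3 - <<'E'
from m import *
import pickle
w,im=pickle.load(open("w9.pkl","rb")); hsv=cv2.cvtColor(im,cv2.COLOR_RGB2HSV)
for r in (117,145,172,205,228): print(r,[tuple(hsv[r,c]) for c in (278,282,285,288,292,342,346,350)])
for s,v in ((20,110),(25,120),(35,120),(25,130)):
    m=((hsv[:,:,1]<s)&(hsv[:,:,2]>v)).astype(np.uint8); m[:,:265]=0; m[:,365:]=0; m[:95]=0; m[245:]=0
    m=cv2.morphologyEx(m,cv2.MORPH_OPEN,np.ones((3,3))); print(s,v,rect(w,m,(316,173),.04))
print("width px left/right at rows ->",hit(w,(286,170),.04),hit(w,(347,170),.04))
E
```

```text
117 [(np.uint8(11), np.uint8(65), np.uint8(79)), (np.uint8(11), np.uint8(61), np.uint8(88)), (np.uint8(0), np.uint8(15), np.uint8(157)), (np.uint8(177), np.uint8(14), np.uint8(159)), (np.uint8(0), np.uint8(16), np.uint8(158)), (np.uint8(135), np.uint8(2), np.uint8(248)), (np.uint8(120), np.uint8(3), np.uint8(251)), (np.uint8(11), np.uint8(66), np.uint8(142))]
145 [(np.uint8(14), np.uint8(56), np.uint8(87)), (np.uint8(15), np.uint8(58), np.uint8(88)), (np.uint8(176), np.uint8(13), np.uint8(157)), (np.uint8(0), np.uint8(16), np.uint8(159)), (np.uint8(4), np.uint8(17), np.uint8(103)), (np.uint8(120), np.uint8(2), np.uint8(253)), (np.uint8(8), np.uint8(30), np.uint8(193)), (np.uint8(12), np.uint8(89), np.uint8(118))]
172 [(np.uint8(12), np.uint8(83), np.uint8(55)), (np.uint8(12), np.uint8(79), np.uint8(55)), (np.uint8(3), np.uint8(17), np.uint8(135)), (np.uint8(177), np.uint8(16), np.uint8(159)), (np.uint8(177), np.uint8(16), np.uint8(160)), (np.uint8(175), np.uint8(18), np.uint8(159)), (np.uint8(15), np.uint8(62), np.uint8(160)), (np.uint8(17), np.uint8(61), np.uint8(184))]
205 [(np.uin
[... 304 characters left out ...]
, (np.uint8(14), np.uint8(73), np.uint8(140))]
228 [(np.uint8(13), np.uint8(79), np.uint8(139)), (np.uint8(12), np.uint8(82), np.uint8(134)), (np.uint8(11), np.uint8(54), np.uint8(151)), (np.uint8(0), np.uint8(0), np.uint8(250)), (np.uint8(150), np.uint8(1), np.uint8(250)), (np.uint8(150), np.uint8(1), np.uint8(255)), (np.uint8(14), np.uint8(72), np.uint8(134)), (np.uint8(14), np.uint8(63), np.uint8(161))]
20 110 (453.6, -205.0, [60.7, 121.6], np.float32(13.3))
25 120 (453.8, -205.2, [60.6, 122.1], np.float32(13.3))
35 120 (453.9, -205.3, [60.8, 122.3], np.float32(13.3))
25 130 (453.9, -205.5, [60.6, 121.3], np.float32(13.3))
width px left/right at rows -> [ 0.4247 -0.2064] [ 0.4838 -0.1917]
```

tray_used centre (0.454,−0.205), axis 13.3°, size 61×121 as expected. Go down and grip across its waist.

```bash

python3 -m inch '[[[0,0,0.7,0.0005,-0.0022,0.02,0],[0,0,0,0,0,0.05,0],[0,0,0,0,0,0.055,0],[0,0,0,0,0,0.05,0],[0,0,0,0,0,0.025,0],[0,0,0,0,0,0.005,0],[0,0,0,0,0,0,0]]]'
python3 go.py .4538 -.2052 .178 103.3
```

```text
time: 22.22
ee_pos: [0.4542, -0.2052, 0.1919]
orientation: [0.62, 0.784, -0.0, 0.001]
ft_force: [0.6, 0.4, 0.8]
width: 0.0854
grasp_force: 0.0
t 22.23 at [ 0.4542 -0.2052  0.1919] psi 103.32 | shift mm [ 0.1 -0.4 13.9] turnz 0.02 | w 0.0854 g 0.0 F [0.6 0.4 0.8]
```

```bash

python3 -m inch '[[[0,0,0,0,-0.0004,0.008,0],[0,0,0,0,0,0.006,0],[0,0,0,0,0,0,0],[0,0,0,0,0,0,0.2],[0,0,0,0,0,0,0.4],[0,0,0,0,0,0,0.5],[0,0,0,0,0,0,0.5],[0,0,0,0,0,0,0.5]]]' 60
python3 go.py .4538 -.2052 .178 103.3
```

```text
time: 23.22
ee_pos: [0.4536, -0.2052, 0.1776]
orientation: [0.62, 0.785, 0.0, 0.0]
ft_force: [-0.3, 0.3, 6.2]
width: 0.0596
grasp_force: 65.1
t 23.23 at [ 0.4536 -0.2052  0.1776] psi 103.38 | shift mm [-0.1  0.2 -0.4] turnz 0.08 | w 0.0596 g 65.1 F [-0.3  0.3  6.2]
```

```bash

python3 -m inch '[[[0,0,0,0,0,-0.01,0.5],[0,0,0,0,0,-0.03,0.5],[0,0,0,0,0,-0.055,0.5],[0,0,0,0,0,-0.06,0.5],[0,0,0,0,0,-0.06,0.5],[0,0,0,0,0,-0.045,0.5],[0,0,0,0,0,-0.015,0.5],[0,0,0,0,0,0,0.5]]]'
python3 go.py .4407 .1067 .45 103.3
```

```text
time: 24.22
ee_pos: [0.4534, -0.205, 0.4517]
orientation: [0.62, 0.785, -0.0, -0.0]
ft_force: [-0.1, 0.8, -2.8]
width: 0.0591
grasp_force: 65.4
t 24.23 at [ 0.4534 -0.205   0.4517] psi 103.38 | shift mm [306.2  59.7   1.7] turnz 0.08 | w 0.0591 g 65.4 F [-0.1  0.8 -2.8]
```

```bash

python3 -m inch '[[[0,0,0,0.02,0.0039,0,0.5],[0,0,0,0.045,0.0088,0,0.5],[0,0,0,0.055,0.0107,0,0.5],[0,0,0,0.055,0.0107,0,0.5],[0,0,0,0.055,0.0107,0,0.5],[0,0,0,0.045,0.0088,0,0.5],[0,0,0,0.031,0.006,0,0.5],[0,0,0,0,0,0,0.5],[0,0,0,0,0,0,0.5]]]'
python3 go.py .4213 .1895 .45 103.3; python3 look.py .04 w10 .4213 .1895
python3 - <<'E'
from m import *
import pickle
w,im=pickle.load(open("w10.pkl","rb")); hsv=cv2.cvtColor(im,cv2.COLOR_RGB2HSV)
c=[proj(w,[.4213+a*.974*.03-b*.228*.06,.1895+a*.228*.03+b*.974*.06,.04]) for a,b in((1,1),(1,-1),(-1,-1),(-1,1))]; print(c)
m=((hsv[:,:,1]<25)&(hsv[:,:,2]>130)).astype(np.uint8)
n,l,st,ce=cv2.connectedComponentsWithStats(m)
print([(list(st[i]),ce[i].round()) for i in range(1,n) if st[i,4]>400])
E
```

```text
time: 25.35
ee_pos: [0.4404, 0.1065, 0.4512]
orientation: [0.62, 0.785, -0.001, -0.001]
ft_force: [-0.8, 0.2, -2.6]
width: 0.0594
grasp_force: 65.3
t 25.35 at [0.4404 0.1065 0.4512] psi 103.4 | shift mm [85.1  0.6  1.2] turnz 0.1 | w 0.0594 g 65.3 F [-0.8  0.2 -2.6]
expected px [318.3  87.1]
[array([347.9,  25.1]), array([344.4, 143.2]), array([291.6, 142.9]), array([289.2,  24.9])]
[([np.int32(0), np.int32(0), np.int32(49), np.int32(48), np.int32(2017)], array([25., 21.])), ([np.int32(49), np.int32(0), np.int32(84), np.int32(71), np.int32(4875)], array([93., 30.])), ([np.int32(130), np.int32(0), np.int32(86), np.int32(73), np.int32(4687)], array([172.,  31.])), ([np.int32(218), np.int32(0), np.int32(32), np.int32(18), np.int32(423)], array([234.,   7.])), ([np.int32(211), np.int32(12), np.int32(35), np.int32(63), np.int32(1657)], array([228.,  43.])), ([np.int32(290), np.int32(25), np.int32(59), np.int32(119), np.int32(6350)], array([319.,  83.])), ([np.int32(0), np.int32(130), np.int32(121), np.int32(270), np.int32(19867)], array([ 55., 286.])), ([np.int32(226), np.int32(158), np.int32(185), np.int32(227), np.int32(27986)], array([319., 256.])), ([np.int32(116), np.int32(196), np.int32(37), np.int32(135), np.int32(3289)], array([133., 262.])), ([np.int32(161), np.int32(376), np.int32(31), np.int32(24), np.int32(467)], array([179., 390.]))]
```

```bash
python3 - <<'E'
from m import *
import pickle,go
w,im=pickle.load(open("w10.pkl","rb")); hsv=cv2.cvtColor(im,cv2.COLOR_RGB2HSV)
for s,v in ((25,130),(25,180),(30,210)):
    m=((hsv[:,:,1]<s)&(hsv[:,:,2]>v)).astype(np.uint8); print("low",rect(w,m,(319,85),.04),end=" "); m[385:]=0
m=((hsv[:,:,1]<25)&(hsv[:,:,2]>130)).astype(np.uint8)
s=bot.observe(); zt=s["ee_pos"][2]-.1776+.04
n,l,st,ce=cv2.connectedComponentsWithStats(m); k=[i for i in range(n) if 150<st[i,1]<165 and st[i,4]>20000][0]
ys=[]
for r in range(165,260,10):
    c=np.where(l[r]==k)[0]; a=hit(w,(c.min(),r),zt); b=hit(w,(c.max()+1,r),zt); ys.append((a+b)/2); print(r,c.min(),c.max(),((a+b)/2).round(4),round(float(np.hypot(*(a-b))),4))
t=R.from_quat(s["orientation"]).as_matrix(); print("held rel tool mm:",[(np.r_[y,0]-np.r_[s["ee_pos"][:2],0])@t[:,:2]*1000 for y in ys])
c=np.where(l==k); j=c[0].argmin(); print("front edge",(np.r_[hit(w,(c[1][j],c[0][j]),zt),0]-np.r_[s["ee_pos"][:2],0])@t[:,:2]*1000)
E
```

```text
low (421.6, 189.6, [60.6, 120.1], np.float32(13.4)) low (421.8, 189.7, [60.3, 120.1], np.float32(13.4)) low (421.7, 190.2, [59.8, 119.0], np.float32(13.3)) 165 226 409 [0.4273 0.1627] 0.0598
175 227 408 [0.4281 0.1594] 0.0598
185 228 407 [0.4288 0.1562] 0.0597
195 229 407 [0.4298 0.1528] 0.0599
205 230 406 [0.4306 0.1493] 0.0599
215 231 405 [0.4315 0.1458] 0.0598
225 232 404 [0.4324 0.1422] 0.0597
235 232 403 [0.4331 0.1386] 0.06
245 233 402 [0.434  0.1348] 0.06
255 234 401 [0.4349 0.131 ] 0.0599
held rel tool mm: [array([58.0352063,  0.1485016]), array([54.73695454,  0.18767362]), array([51.35295718,  0.15509828]), array([47.81391515,  0.34266155]), array([44.3210725 ,  0.33563417]), array([40.71938456,  0.35415474]), array([37.02040118,  0.34957561]), array([33.24722205,  0.22460144]), array([29.4022955 ,  0.18537274]), array([25.48562154,  0.23188952])]
front edge [ 60.30855805 -26.95947997]
```

Lower tray (0.4217,0.1898) at 13.4°; the held tray is centred in the gripper to 0.3 mm. Move over it and down to just above.

```bash

python3 -m inch '[[[0,0,0,0.025,0.0002,0,0.5],[0,0,0,0.035,0.0002,0.01,0.5],[0,0,0,0.025,0.0001,0.035,0.5],[0,0,0,0,0,0.055,0.5],[0,0,0,0,0,0.05,0.5],[0,0,0,0,0,0.03,0.5],[0,0,0,0,0,0.015,0.5],[0,0,0,0,0,0,0.5],[0,0,0,0,0,0,0.5]]]'
python3 go.py .4215 .1896 .2136 103.4
```

```text
time: 26.52
ee_pos: [0.4218, 0.1889, 0.2578]
orientation: [0.62, 0.784, 0.0, 0.0]
ft_force: [-0.1, 0.5, -1.5]
width: 0.0593
grasp_force: 65.3
t 26.52 at [0.4218 0.1889 0.2578] psi 103.34 | shift mm [ 0.8 -0.2 44.2] turnz -0.06 | w 0.0593 g 65.3 F [-0.1  0.5 -1.5]
```

```bash

python3 -m inch '[[[0,0,0,0.0008,-0.0002,0.015,0.5],[0,0,0,0,0,0.015,0.5],[0,0,0,0,0,0.006,0.5],[0,0,0,0,0,0.004,0.5],[0,0,0,0,0,0,0.5]]]'
python3 -m inch '[[[0,0,0,0,0,0.002,0.5],[0,0,0,0,0,0.002,0.5],[0,0,0,0,0,0,0.5]]]'
python3 go.py .4215 .1896 .2136 103.4
```

```text
time: 27.15
ee_pos: [0.4213, 0.1899, 0.2175]
orientation: [0.62, 0.785, 0.0, 0.0]
ft_force: [0.8, 0.2, -2.0]
width: 0.0596
grasp_force: 65.3
time: 27.52
ee_pos: [0.4212, 0.19, 0.2136]
orientation: [0.62, 0.785, 0.0, 0.0]
ft_force: [-1.2, -0.6, 5.0]
width: 0.0596
grasp_force: 65.8
t 27.52 at [0.4212 0.19   0.2136] psi 103.38 | shift mm [-0.4  0.2  0. ] turnz -0.02 | w 0.0596 g 65.8 F [-1.2 -0.6  5. ]
```

Seated with pads in the pockets (contact at exactly 36 mm higher). Release, rise, and check everything.

```bash

python3 -m inch '[[[0,0,0,0,0,0,0.3],[0,0,0,0,0,0,0],[0,0,0,0,0,0,0],[0,0,0,0,0,0,0],[0,0,0,0,0,-0.03,0],[0,0,0,0,0,-0.055,0],[0,0,0,0,0,-0.06,0],[0,0,0,0,0,-0.06,0],[0,0,0,0,0,-0.03,0],[0,0,0,0,0,0,0]]]'
python3 -m inch '[[[0,0,0,-0.03,0,0,0],[0,0,0,-0.03,0,0,0],[0,0,0,0,0,0,0],[0,0,0,0,0,0,0]]]'
python3 - <<'E'
from m import *
import pickle
w=bot.camera_info("wrist"); im=bot.capture("wrist"); hsv=cv2.cvtColor(im,cv2.COLOR_RGB2HSV)
n=proj(w,[.4215,.1896,.076]).astype(int); print(n)
for v in (130,180,210):
    m=((hsv[:,:,1]<25)&(hsv[:,:,2]>v)).astype(np.uint8); print(rect(w,m,n,.076))
a=bot.capture("scene")[80:320,100:500]; b=bot.capture("side")[110:310,160:560]
T=np.zeros((600,800,3),np.uint8); T[:240,:400]=a; T[:200,400:]=b; T[240:240+360,:576]=cv2.resize(im,(576,360))
cv2.imwrite("pics/fin.png",T[:,:,::-1])
E
```

```text
time: 28.78
ee_pos: [0.421, 0.1899, 0.45]
orientation: [0.62, 0.785, 0.002, 0.001]
ft_force: [0.2, -0.1, -0.3]
width: 0.0853
grasp_force: 0.0
time: 29.28
ee_pos: [0.4349, 0.1319, 0.4474]
orientation: [0.62, 0.785, -0.0, -0.001]
ft_force: [-0.3, 0.8, 0.4]
width: 0.0848
grasp_force: 0.0
[317 114]
(421.9, 189.6, [61.1, 120.8], np.float32(13.8))
(420.8, 195.2, [60.6, 108.9], np.float32(13.4))
(420.8, 195.2, [60.0, 108.9], np.float32(13.4))
```

View pics/fin.png

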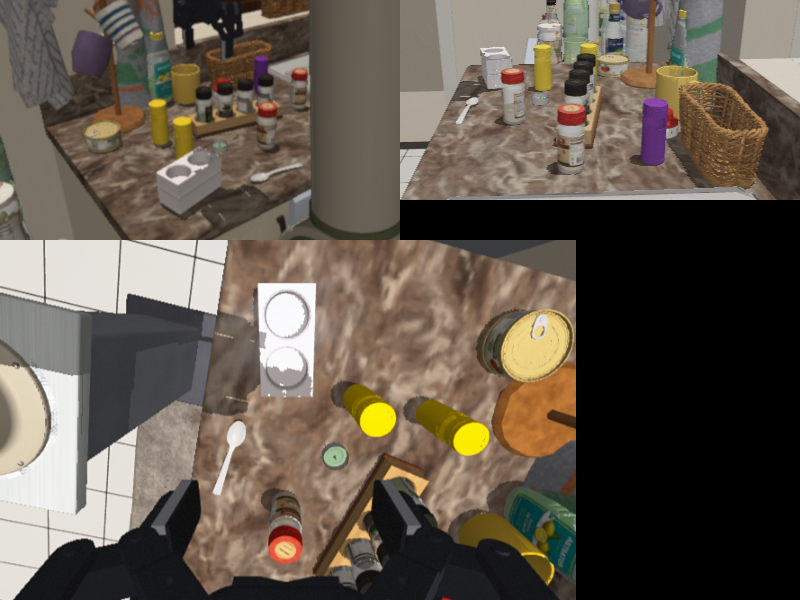

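Four black caps stand level in the caddy (tile (240,92)). The trays form one square block at tile (190,180); its top measures (0.422,0.190) at z = 0.076, which is the stacked height. Both red jars stand where they were.

```bash
python3 -c "
from plant import bot
print(bot.hand_in())"
```

```text
the job is handed in; nothing more can be done
None
```

The job is handed in: my last camera check showed all four black-capped jars standing in the caddy, the emptied tray seated squarely on the other, and both red-capped jars where they stood, at about 29 s of the 99 s limit.

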